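Unhook the bell past its sprung keeper

TASK

The brass bell hangs by its cross-bar in the two hooded hooks of the grey steel bell unit. Hold it by its wooden grip, push it straight back against the red sprung keeper until the bar comes clear of the hoods, and lift it out without forcing it: the hooks must never feel more than about 20 N from the bell. Then stand the bell upright in the middle of the green disc on the round wooden base, letting go only once it stands there, and leave everything else where it is.

Things in the scene. Friction and masses are not known exactly. Their poses are not given: they have to be found in the camera images.
- unit: grey steel bell unit, fixed: base plate 197 x 130 mm, two hook cheeks 8 mm thick, inner faces 36 mm either side of the middle plane. Origin on the underside, below the hung cross-bar's axis. z up; +x is 'back', the way the bell must be pushed; y runs along the bar. A grey box (top 92 mm) begins at x = +78 mm; within 25 mm of the middle plane nothing is higher than 112 mm
- hook_rest (a point): the unit's point where the middle of the hung bar's axis rests, 105 mm above the unit's origin; axes as the unit's. The bar lies on level ledges against a front lip. A steel hood over the front of both ledges lets it rise only 2.5 mm; the hood's top is 121 mm above the shelf. Do not force: the rule is at most 20 N between bell and unit
- gap_mean (a point): fixed point of the unit 22 mm behind hook_rest: mean place of the upward gap, NOT the true one. Hood and stop are one guard, clamped elsewhere each time, unmeasured: the bar's axis must go 9 to 35 mm back from hook_rest to be mid-gap, with 2 mm play either way; then a solid stop ends its travel. So find the stop (or the gap) by feel: force climbs above the spring's at the stop
- keeper (a joint): red sprung keeper: two prongs outside the cheeks (49-55 mm from the middle) bear on the bar's ends from behind, joined by a red bridge 72 to 86 mm behind the hung bar's axis, top 111 mm high. Value in m: 0 at rest, grows as pushed to the unit's +x, at most 0.042. It takes 3 N at first plus 0.15 N per mm (8.6 N at 37 mm) and springs back by itself
- bell: the loose brass bell, mass about 0.3 to 0.6 kg. Origin at the middle of its lower rim, z up its axis, y along its cross-bar. Solid brass dome 60 mm across the rim and 45 mm high; steel stem 12 mm across; steel cross-bar 10 mm thick and 112 mm long along y, its axis 75 mm above the rim; above it the wooden grip. It hangs with its rim 30 mm above the shelf
- bell_grip (a point): centre of the bell's wooden grip, a block 24 mm (along bell x) by 30 mm (along bell y) by 46 mm high, whose centre is 103 mm above the rim and 28 mm above the bar's axis; its top is 126 mm above the rim. Axes as the bell's
- bell_bar (a point): middle of the bell's cross-bar, on its axis, 75 mm above the rim. Axes as the bell's
- stand_top (a point): centre of the upper face of the green disc (92 mm across) on the round dark wooden base (116 mm across), fixed to the shelf; the face is 20 mm above the shelf
- stand: the round wooden base with the green disc; origin at the centre of its underside
- door_dome: bystander: loose brass doorbell dome, 76 mm across, 37 mm high; origin at the centre of its underside
- magnet: bystander: small iron electromagnet with two copper coils, 30 x 76 mm, 70 mm high; origin at the centre of its underside
- battery: bystander: brown bakelite battery case, 98 x 58 mm, 74 mm high with its terminals; origin at the centre of its underside
Not all that is in view belongs to the job. Several things look just like the unit: the one meant starts farthest to the robot's right.

How it is judged:
On the way, in this order (a step that is already met when the one before it is completed fails the run):
1. the keeper is pressed back more than 5 mm while the bar is still in the hooks (value of joint keeper above 0.005 m and z of bell_bar in the frame of hook_rest between -0.006 and 0.006 m), for 0.2 s.
2. the bell is lifted out: its bar is more than 40 mm above where it hung (z of bell_bar in the frame of hook_rest above 0.04 m), for 0.1 s.
3. the bell stands upright on the green disc while still held by the fingers (not dropped) (horizontal distance between bell and stand_top below 0.02 m and z of bell in the frame of stand_top below 0.006 m and contact force between the fingers and bell above 0.5 N), for 0.1 s.
At the end, for the whole second after the job is handed in: The bell stands upright (within 0.1 rad) and at rest on the green disc, its rim's middle within 20 mm of the disc's centre and its rim within 4 mm of the disc's face; the keeper has sprung back (under 3 mm) (horizontal distance between bell and stand_top below 0.02 m and z of bell in the frame of stand_top between -0.004 and 0.004 m and angle between bell's own z axis and vertical below 0.1 rad and linear speed of bell below 0.02 m/s and value of joint keeper below 0.003 m); the robot touches nothing.
It fails at once if the bell is forced against the bell unit with more than 20 N (contact force between bell and unit above 20 N).
It fails at once if the doorbell dome is moved more than 20 mm (distance of door_dome from where it was at the start of the episode above 0.02 m).
It fails at once if the electromagnet is moved more than 20 mm (distance of magnet from where it was at the start of the episode above 0.02 m).
It fails at once if the battery case is moved more than 20 mm (distance of battery from where it was at the start of the episode above 0.02 m).
It also fails if it takes over 72 s, if anything falls off the work surface, if the arm or the gripper's body presses on something with over 40 N, if the wrist force passes 120 N, or if a joint passes its speed limit or range.

ROBOT

A 7-joint arm with a two-finger parallel gripper is mounted at the origin on the work surface. World frame = base frame: x ahead of the robot, y to its left, z up, the work surface at z = 0. Lengths are in m, angles in rad, forces in N, time in s.
With the tool pointing down it reaches from about 0.425 to 0.925 m from the base axis. Payload 6.8 kg.
Tool frame: the origin (TCP) lies at the very end of the fingers, on their centre line; the grasp point (between the pads) lies 19 mm behind it; z points along the fingers, y is the direction in which the jaws open and shut (so a half turn about z gives the same grasp; the last joint's range is limited). The gripper opens to 88 mm and grips with 3 to 60 N. Pads are 20 mm wide; open, the fingers measure 115 mm over their backs; the gripper's body (75 mm by 178 mm) begins 61 mm behind the grasp point.
Start: joints at [1.181, 0.477, 0.022, 1.555, -0.011, 1.109, -0.083], TCP at [0.188, -0.648, 0.223] pointing down, gripper open.
Joint ranges: [-2.96, 2.96], [-0.34, 2.1], [-1.41, 1.46], [0.24, 2.44], [-1.37, 4.51], [0.17, 1.92], [-2.96, 2.96]. Speed limits (rad/s): [2.39, 2.39, 3.14, 3.14, 3.14, 3.14, 3.14].

INTERFACE

Orientations are given as a unit quaternion [w, x, y, z].
In Python, from cell import sensors, eyes, finish_job gives the robot as it stands. The module is installed in compiled form; this text tells all that it offers.
- The arm moves only by the tool step_arm, never from a script. Its argument "rows" is a list of rows, each a list of 4 numbers: the shift along the world's x, y, z in mm, then the turn about the world's z in degrees. In form: [[dx, dy, dz, turn], ...]. A call has 1 to 12 rows; each row shifts and turns the pose as measured when the row begins; what a row does not reach is not made up. A row lasts 1/12 s, in which the tool goes at most 41.7 mm and 7.16 degrees, less where a joint would pass 70% of its speed; a pose out of reach is approached as far as the arm can. A call is refused whole if a number of a shift passes 41.7 or a number of a turn 7.16, either way. A call with a gripper value outside its range is refused whole. "jaw" is the closure, from -1 (fully open) to 1 (shut), set as the call begins (left out, the last holds). The fingers move at their own pace and stop on an object; the grip force is fixed at half the most. Time passes only in rows, so rows that do not move let the fingers close. It gives the time, the measured TCP pose, the force and the opening at its end, in the units of the state.
- sensors.get_state(): the state, without advancing time (a new reading comes with each control period).
- eyes.capture(name): name is "side" or "top" or "wrist"; returns a dict with "pixels" (480x640x3 uint8, red, green, blue), "depth" (480x640 float32, m along the optical axis (not along the pixel's ray), 0 where there is no reading), "intrinsics" (3x3 intrinsics, pixels), "T" (4x4, takes a point from camera to world coordinates). Camera axes: x right, y up, looking along -z (the intrinsics and any distortion apply to the point x, -y, -z); pixel columns grow to the right and rows downward; lengths in m; the calibration is good to about 2 mm. A picture is of the moment at which its call begins.
- finish_job(): hands the job in, once; it reports no verdict.
Trained networks look in the newest picture that a camera, given by its name, has taken for a name from the list of things; names that differ only in an ending like _2 or _b are one class to them, and where a whole thing is asked for, a point or a joint stands for the part that bears it (a point fixed in the world has none). Each returns a list of dicts, best first, with "p" (0 to 1); they miss things now and then, are a little off and sometimes report something else, mostly with a low value. They report only what shows in the picture. A call takes as long as a camera call. They do not tell look-alikes from the thing itself.
- eyes.boxes_of(camera, target): "rect" ([centre column, centre row, width, height] in pixels, round what is visible of it).
- eyes.regions_of(camera, target): "pixels" (480x640 bool, what is visible of it) and "rect" ([centre column, centre row, width, height] in pixels, round what is visible of it).
The state is a dict: "t": time; "joint_pos": joint angles; "dq": joint speeds; "joint_efforts": joint torques, N m; "tcp_pos": TCP position; "eef_rot": TCP orientation; "ft_force": force on the tool from outside, world axes, zero at the start; "ft_torque": the same for the moment, N m; "gripper_width": finger opening in m.
Only numpy, scipy, OpenCV 4.12 (cv2) and the standard library are available. Lean on these libraries where they do the work, as an engineer would, in place of code of your own. Each camera call takes 0.05 s, during which the arm holds its last target. There are 200 camera calls.

## Working session

There is one attempt and no reset: what is moved stays moved. The work goes in short steps, Python scripts to look and compute and a tool call to move; the robot and the scene stay as the last step left them, time stands still between calls to the robot, and variables do not carry over. Pictures are saved under pics/ and viewed, about 8 in all and at most 12, crops included, and the job is handed in when it is done.

Besides the shell and the picture viewer there is one more tool, called by a JSON object that holds its "op" and its "data", one argument or row to a line. step_arm: Moves the arm, as the interface text tells. Its arguments: {"type":"object","properties":{"rows":{"type":"array","items":{"type":"array","items":{"type":"number"}}},"jaw":{"type":"number"}},"required":["rows"]}

```bash
mkdir -p pics; cat > h.py <<'E'
import numpy as np, cv2
from cell import sensors, eyes, finish_job
def world(c, m=None):
    K=c["intrinsics"]; d=c["depth"]; v,u=np.mgrid[0:480,0:640]
    P=np.stack([(u-K[0,2])/K[0,0]*d, -(v-K[1,2])/K[1,1]*d, -d],-1)
    W=P@c["T"][:3,:3].T+c["T"][:3,3]
    W[d<=0]=np.nan
    return W
def save(c,n): cv2.imwrite("pics/"+n+".png",c["pixels"][:,:,::-1])
E
python3 - <<'E'
from h import *
s=sensors.get_state(); print(s["tcp_pos"],s["eef_rot"],s["gripper_width"],s["ft_force"])
ims=[]
for n in ["top","side"]:
    c=eyes.capture(n); save(c,n+"0"); W=world(c); np.savez("/tmp/%s.npz"%n,W=W,px=c["pixels"])
    print(n,np.round(c["T"][:3,3],3))
    for t in ["unit","bell","stand","keeper","door_dome","magnet","battery"]:
        for r in eyes.regions_of(n,t):
            w=W[r["pixels"]]; w=w[~np.isnan(w[:,0])]
            if len(w): print(t,round(r["p"],2),np.round(r["rect"]),np.round(np.median(w,0),3),np.round(np.percentile(w,2,0),3),np.round(np.percentile(w,98,0),3))
E
```

```text
[ 0.18751929 -0.64779055  0.22168725] [-8.91101473e-04  9.90087597e-01  1.40448269e-01 -1.98292083e-04] 0.08790949728012633 [ 0.4007794   0.19712593 -0.12195266]
top [0.3   0.103 1.032]
unit 0.91 [252.  96.  60. 104.] [0.812 0.235 0.011] [ 0.727  0.172 -0.001] [0.917 0.296 0.12 ]
unit 0.79 [216. 345.  73. 100.] [0.256 0.299 0.011] [0.168 0.236 0.004] [0.353 0.362 0.122]
unit 0.65 [423. 203.  82. 100.] [ 0.568 -0.141  0.027] [ 0.469 -0.224 -0.   ] [ 0.66  -0.083  0.122]
unit 0.52 [368. 129.  37.  31.] [ 0.747 -0.028  0.042] [ 0.727 -0.062  0.002] [0.771 0.006 0.071]
bell 0.68 [437. 223.  50.  34.] [ 0.505 -0.157  0.108] [ 0.486 -0.195  0.034] [ 0.533 -0.114  0.158]
stand 0.75 [260. 235.  45.  47.] [0.504 0.216 0.019] [0.452 0.165 0.009] [0.557 0.269 0.023]
keeper 0.73 [249.  90.  50.  34.] [0.843 0.237 0.109] [0.777 0.181 0.002] [0.882 0.302 0.113]
keeper 0.71 [161. 222.  36.  49.] [0.528 0.435 0.06 ] [0.484 0.415 0.   ] [0.578 0.47  0.073]
keeper 0.65 [431. 199.  55.  49.] [ 0.584 -0.143  0.11 ] [ 0.513 -0.211  0.094] [ 0.604 -0.096  0.114]
keeper 0.62 [210. 348.  52.  48.] [0.282 0.
[... 1146 characters left out ...]
 0.66  -0.079  0.119]
stand 0.57 [273. 298.  66.  63.] [0.502 0.225 0.018] [0.452 0.168 0.001] [0.559 0.275 0.022]
keeper 0.74 [371. 148.  42.  45.] [ 0.581 -0.117  0.108] [ 0.512 -0.204  0.079] [ 0.603 -0.091  0.112]
keeper 0.73 [143. 189.  58.  53.] [0.844 0.249 0.109] [0.779 0.184 0.093] [0.857 0.293 0.112]
keeper 0.67 [356. 404.  98.  99.] [0.282 0.311 0.11 ] [0.218 0.246 0.058] [0.297 0.357 0.113]
door_dome 0.79 [381. 256.  41.  36.] [0.413 0.025 0.021] [ 0.385 -0.013  0.001] [0.449 0.049 0.035]
magnet 0.58 [274. 158.  33.  39.] [ 0.749 -0.025  0.033] [ 0.729 -0.058 -0.001] [0.787 0.011 0.07 ]
battery 0.83 [154. 372.  70.  78.] [0.518 0.45  0.061] [0.485 0.422 0.007] [0.579 0.476 0.073]
```

```bash
python3 - <<'E'
from h import *
a=np.load("/tmp/top.npz"); b=np.load("/tmp/side.npz")
ca=cv2.resize(a["px"][145:260,370:480],None,fx=3.6,fy=3.6); cb=cv2.resize(b["px"][105:220,315:425],None,fx=3.6,fy=3.6)
cv2.imwrite("pics/m1.png",np.hstack([ca,cb])[:,:,::-1])
for n,d in (("top",a),("side",b)):
    W=d["W"]; px=d["px"].astype(int)
    near=(W[...,0]>.44)&(W[...,0]<.70)&(W[...,1]>-.26)&(W[...,1]<-.05)
    g=near&(W[...,2]>.145); w=W[g]; print(n,"grip top",len(w),w.mean(0).round(4),cv2.minAreaRect((w[:,:2]*1000).astype(np.float32)))
    red=near&(px[...,0]>1.8*px[...,1])&(px[...,0]>1.8*px[...,2])&(W[...,2]>.105)&(W[...,2]<.118); w=W[red]; print("red",len(w),w.mean(0).round(4),cv2.minAreaRect((w[:,:2]*1000).astype(np.float32)))
    br=w[w[:,0]>.565]; print("bridge",len(br),br.mean(0),cv2.minAreaRect((br[:,:2]*1000).astype(np.float32)))
    h=near&(W[...,2]>.116)&(W[...,2]<.126); w=W[h]; print("hood",len(w),w.mean(0).round(4),w.min(0).round(3),w.max(0).round(3))
    p=near&(W[...,2]>.003)&(W[...,2]<.1); w=W[p];print("all",cv2.minAreaRect((w[:,:2]*1000).astype(np.float32)))
    p=near&(W[...,2]>.086)&(W[...,2]<.098)&(W[...,0]>.57); w=W[p];print("box",w.mean(0),cv2.minAreaRect((w[:,:2]*1000).astype(np.float32)))
E
```

```text
top grip top 201 [ 0.5121 -0.1615  0.1548] ((512.944091796875, -162.93507385253906), (24.04368782043457, 31.13321304321289), 11.566561698913574)
red 470 [ 0.5762 -0.142   0.1101] ((557.693359375, -152.6841278076172), (80.91815948486328, 108.88703918457031), 11.955755233764648)
bridge 359 [ 0.58786706 -0.14659485  0.11003287] ((585.0736694335938, -148.3668975830078), (35.918521881103516, 111.03687286376953), 2.2295539379119873)
hood 348 [ 0.5218 -0.1618  0.1206] [ 0.483 -0.214  0.116] [ 0.571 -0.107  0.125]
all ((570.6372680664062, -155.06201171875), (258.2247314453125, 208.39971923828125), 0.5114359259605408)
box [ 0.61537136 -0.13940968  0.09145838] ((617.6813354492188, -143.68331909179688), (96.79317474365234, 88.89240264892578), 86.53042602539062)
side grip top 172 [ 0.5126 -0.1566  0.1532] ((514.4190063476562, -159.44778442382812), (24.036941528320312, 32.651309967041016), 15.806290626525879)
red 397 [ 0.5734 -0.1331  0.1092] ((560.6398315429688, -150.0623779296875), (79.45638275146484, 111.4726333618164), 13.200567245483398)
bridge 275 [ 0.58843798 -0.14203549  0.10937973] ((585.7686767578125, -145.57879638671875), (40.316925048828125, 113.88931274414062), 0.22527055442333221)
hood 288 [ 0.5178 -0.1447  0.1198] [ 0.484 -0.212  0.116] [ 0.573 -0.104  0.126]
all ((578.3858032226562, -163.73257446289062), (228.07510375976562, 204.57794189453125), 5.311476230621338)
box [ 0.62073548 -0.13655812  0.09118055] ((618.9437255859375, -146.58543395996094), (105.36746215820312, 91.29656219482422), 86.73577880859375)
```

View pics/m1.png

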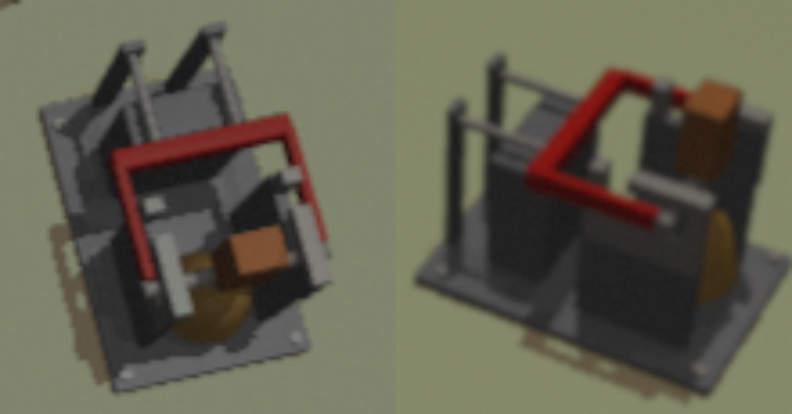

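View pics/top0.png

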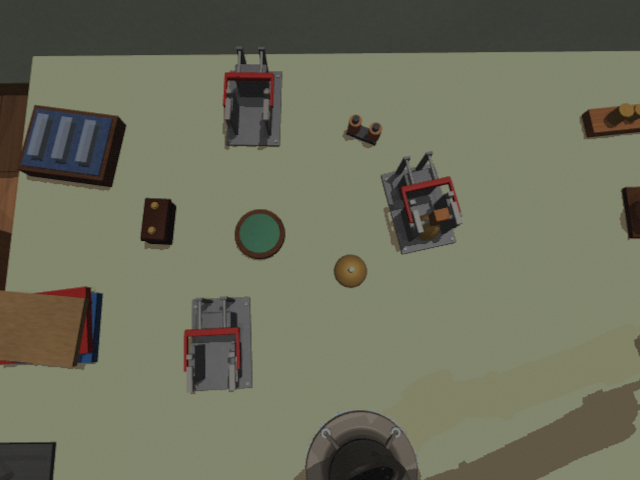

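The target is the unit at pixel (423,203), with the bell's orange grip at (440,215), unit yaw about +12.5°, and the bar near (0.514, −0.161). The green disc is at (260,234). I'm moving over the bell now with the jaws set along the unit's x.

{"op": "step_arm", "data": {
  "rows": [
    [20, 30, 4, 5.5],
    [20, 30, 4, 5.5],
    [20, 30, 4, 5.5],
    [20, 30, 4, 5.5],
    [20, 30, 4, 5.5],
    [20, 30, 4, 5.5],
    [20, 30, 4, 5.5],
    [20, 30, 4, 5.5]
  ],
  "jaw": -1
}}

```text
t: 1.47
tcp_pos: [0.3433, -0.4049, 0.2547]
eef_rot: [0.003, 0.861, 0.508, -0.003]
ft_force: [0.9, 0.0, -0.6]
gripper_width: 0.0877
```

```bash
python3 - <<'E'
from h import *
b=np.load("/tmp/top.npz"); 
for n in ("top","side"):
    d=np.load("/tmp/%s.npz"%n);W=d["W"];px=d["px"].astype(int)
    m=(W[...,0]>.42)&(W[...,0]<.59)&(W[...,1]>.13)&(W[...,1]<.31)&(W[...,2]>.012)
    gm=m&(px[...,1]>px[...,0]*1.25)
    for k in (m,gm):
        w=W[k]; print(n,len(w),w[:,2].mean(),cv2.minEnclosingCircle((w[:,:2]*1000).astype(np.float32)),w.mean(0))
E
```

```text
top 1934 0.018875925774560424 ((505.7253112792969, 216.52186584472656), 58.12025451660156) [0.50509819 0.21632956 0.01887593]
top 1218 0.019657412854172895 ((505.9065856933594, 217.74542236328125), 45.82780456542969) [0.50541196 0.21760911 0.01965741]
side 2796 0.01853954365080067 ((508.3000183105469, 219.74234008789062), 58.981319427490234) [0.50483102 0.22238767 0.01853954]
side 1736 0.019401723614202778 ((507.7796630859375, 219.25985717773438), 46.81717300415039) [0.50733251 0.22046655 0.01940172]
```

{"op": "step_arm", "data": {
  "rows": [
    [22, 31, 0, 5.4],
    [22, 31, 0, 5.4],
    [22, 31, 0, 5.4],
    [22, 31, 0, 5.4],
    [22, 31, 0, 5.4],
    [22, 31, 0, 5.4],
    [22, 31, 0, 5.4],
    [18, 26, 0, 3.5],
    [0, 0, 0, 0]
  ]
}}

```text
t: 2.22
tcp_pos: [0.5254, -0.1417, 0.26]
eef_rot: [0.008, 0.607, 0.795, 0.002]
ft_force: [0.1, 0.2, 0.2]
gripper_width: 0.0881
```

```bash
python3 - <<'E'
from h import *
c=eyes.capture("wrist"); save(c,"w1"); W=world(c); px=c["pixels"].astype(int); s=sensors.get_state(); print(s["tcp_pos"],s["eef_rot"])
near=(W[...,0]>.44)&(W[...,0]<.64)&(W[...,1]>-.25)&(W[...,1]<-.07)
def rc(m,n):
    m=cv2.morphologyEx(m.astype(np.uint8),cv2.MORPH_OPEN,np.ones((3,3)))>0
    w=W[m]; print(n,len(w),len(w) and (w.mean(0).round(4),cv2.minAreaRect((w[:,:2]*1000).astype(np.float32))))
rc(near&(W[...,2]>.151)&(W[...,2]<.16),"grip")
rc(near&(px[...,0]>1.8*px[...,1])&(px[...,0]>1.8*px[...,2])&(W[...,2]>.105)&(W[...,2]<.118),"red")
rc(near&(W[...,2]>.117)&(W[...,2]<.125),"hood")
E
```

```text
[ 0.52401024 -0.14441036  0.25978466] [0.00829534 0.60874943 0.79331869 0.00087912]
grip 1018 (array([ 0.5135, -0.1591,  0.1559]), ((513.8882446289062, -160.0469512939453), (23.85930061340332, 30.067867279052734), 13.6379976272583))
red 2287 (array([ 0.5771, -0.1389,  0.1108]), ((558.332275390625, -151.55172729492188), (79.77904510498047, 110.30113220214844), 11.746210098266602))
hood 1572 (array([ 0.5221, -0.1554,  0.121 ]), ((527.8204345703125, -158.13674926757812), (70.69292449951172, 94.58976745605469), 12.006660461425781))
```

View pics/w1.png

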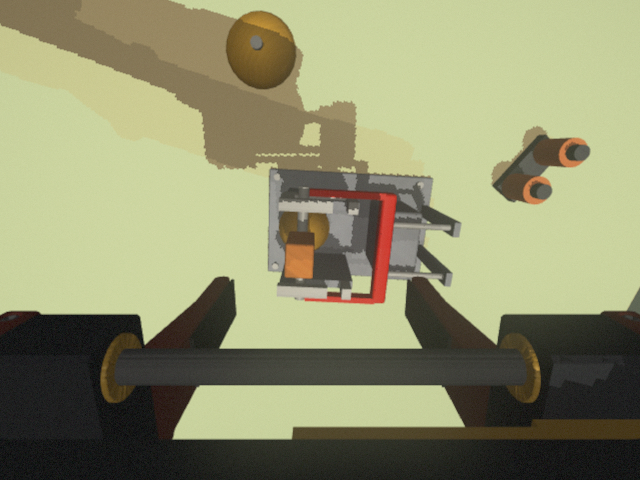

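The wrist view shows the grip at (299,255) centred at (0.514, −0.1605), with the unit's yaw at 12°. The fingers straddle the unit's x axis. Next I descend partway and correct the position.

{"op": "step_arm", "data": {
  "rows": [
    [-3, -8, -15, -1.5],
    [-3, -7, -25, -1.5],
    [0, 0, -25, 0],
    [0, 0, -20, 0],
    [0, 0, -5, 0],
    [0, 0, 0, 0]
  ]
}}

```text
t: 2.77
tcp_pos: [0.5159, -0.1666, 0.1685]
eef_rot: [0.011, 0.634, 0.773, -0.001]
ft_force: [0.7, 0.2, 0.3]
gripper_width: 0.0877
```

```bash
python3 - <<'E'
from h import *
s=sensors.get_state(); print(s["tcp_pos"],s["eef_rot"],s["ft_force"],np.degrees(2*np.arctan2(s["eef_rot"][2],s["eef_rot"][1])))
from scipy.spatial.transform import Rotation as R
q=s["eef_rot"]; print(R.from_quat([q[1],q[2],q[3],q[0]]).as_matrix().round(4))
E
```

```text
[ 0.51592449 -0.16664735  0.16847229] [ 1.09961785e-02  6.34461788e-01  7.72875671e-01 -7.21925013e-04] [0.66735115 0.17406388 0.29256969] 101.23413272060601
[[-0.1947  0.9807  0.0161]
 [ 0.9807  0.1949 -0.0151]
 [-0.0179  0.0128 -0.9998]]
```

{"op": "step_arm", "data": {
  "rows": [
    [2, 7, 0, 0.5],
    [0, 0, -15, 0],
    [0, 0, -15, 0],
    [0, 0, -12, 0],
    [0, 0, 0, 0]
  ],
  "jaw": -0.3
}}

```text
t: 3.18
tcp_pos: [0.5212, -0.1613, 0.1311]
eef_rot: [0.015, 0.632, 0.775, 0.001]
ft_force: [-2.2, 0.1, 0.4]
gripper_width: 0.0587
```

{"op": "step_arm", "data": {
  "rows": [
    [-3, 1.5, -9, 0],
    [0, 0, 0, 0],
    [0, 0, 0, 0]
  ],
  "jaw": 0.2
}}

```text
t: 3.43
tcp_pos: [0.5196, -0.1596, 0.1235]
eef_rot: [0.017, 0.632, 0.775, 0.001]
ft_force: [0.1, 0.5, 0.9]
gripper_width: 0.0409
```

```bash
python3 - <<'E'
from h import *
s=sensors.get_state(); print(s["tcp_pos"],s["eef_rot"],s["ft_force"],s["gripper_width"])
from scipy.spatial.transform import Rotation as R
q=s["eef_rot"]; print(R.from_quat([q[1],q[2],q[3],q[0]]).as_matrix().round(4))
c=eyes.capture("side"); cv2.imwrite("pics/s2.png",cv2.resize(c["pixels"][90:230,310:450],None,fx=4,fy=4)[:,:,::-1])
E
```

```text
[ 0.51957287 -0.15957983  0.12352252] [0.01674518 0.63226043 0.77457403 0.00118744] [0.10858343 0.46560433 0.94567931] 0.04086348293113226
[[-0.1999  0.9794  0.0274]
 [ 0.9795  0.2005 -0.0193]
 [-0.0244  0.023  -0.9994]]
```

View pics/s2.png

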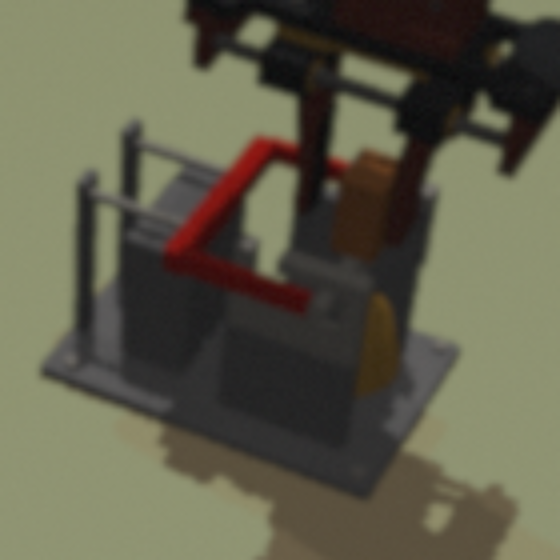

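The fingers straddle the grip, with the front finger at about (410,190) closer, so the intended rearward bias is there. Closing in stages.

{"op": "step_arm", "data": {
  "rows": [
    [0, 0, 0, 0],
    [0, 0, 0, 0]
  ],
  "jaw": 0.33
}}

```text
t: 3.65
tcp_pos: [0.5188, -0.1598, 0.1241]
eef_rot: [0.016, 0.632, 0.775, 0.0]
ft_force: [-0.9, 0.4, 1.0]
gripper_width: 0.0297
```

{"op": "step_arm", "data": {
  "rows": [
    [0, 0, 0, 0],
    [0, 0, 0, 0]
  ],
  "jaw": 0.42
}}

```text
t: 3.82
tcp_pos: [0.5162, -0.1603, 0.1237]
eef_rot: [0.015, 0.633, 0.774, -0.001]
ft_force: [-2.9, -0.7, -1.7]
gripper_width: 0.0261
```

{"op": "step_arm", "data": {
  "rows": [
    [2, 0.4, 0, 0],
    [1, 0.2, 0, 0],
    [0, 0, 0, 0]
  ],
  "jaw": 0.7
}}

```text
t: 4.07
tcp_pos: [0.5164, -0.1603, 0.123]
eef_rot: [0.013, 0.633, 0.774, -0.003]
ft_force: [-3.0, 0.4, 0.8]
gripper_width: 0.0239
```

{"op": "step_arm", "data": {
  "rows": [
    [4, 0.85, 0, 0],
    [4, 0.85, 0, 0]
  ],
  "jaw": 1
}}

```text
t: 4.23
tcp_pos: [0.5206, -0.1595, 0.1229]
eef_rot: [0.01, 0.633, 0.774, -0.007]
ft_force: [-11.7, -0.8, 10.0]
gripper_width: 0.0242
```

{"op": "step_arm", "data": {
  "rows": [
    [0, 0, 0.5, 0]
  ]
}}

```text
t: 4.32
tcp_pos: [0.5202, -0.1595, 0.1231]
eef_rot: [0.009, 0.633, 0.774, -0.007]
ft_force: [-3.0, -0.7, -4.6]
gripper_width: 0.0239
```

```bash
cat >> h.py <<'E'
from scipy.spatial.transform import Rotation as R
def st():
    s=sensors.get_state(); q=s["eef_rot"]; M=R.from_quat([q[1],q[2],q[3],q[0]]).as_matrix()
    u=np.array([np.cos(np.radians(12)),np.sin(np.radians(12)),0]); p=s["tcp_pos"]-np.array([.514,-.1605,0])
    print("t",round(s["t"],2),"back/left/z mm",(p@u*1000).round(1),(p@np.cross([0,0,1],u)*1000).round(1),(p[2]*1000).round(1),"F back/left/up",(s["ft_force"]@u).round(1),(s["ft_force"]@np.cross([0,0,1],u)).round(1),s["ft_force"][2].round(1),"torque",np.round(s["ft_torque"],2),"w",round(s["gripper_width"]*1000,1),"toolz",M[:,2].round(3),"tooly",M[:,1].round(3))
E
python3 - <<'E'
from h import *
st()
c=eyes.capture("side"); cv2.imwrite("pics/s3.png",cv2.resize(c["pixels"][90:230,310:450],None,fx=4,fy=4)[:,:,::-1])
c=eyes.capture("side");st()
W=world(c);px=c["pixels"].astype(int);near=(W[...,0]>.44)&(W[...,0]<.70)&(W[...,1]>-.26)&(W[...,1]<-.05)
w=W[near&(px[...,0]>1.8*px[...,1])&(px[...,0]>1.8*px[...,2])&(W[...,2]>.105)&(W[...,2]<.118)]
u=np.array([.978,.208]);print("red back edge now",np.percentile(w[:,:2]@u,98))
d=np.load("/tmp/side.npz");W=d["W"];px=d["px"].astype(int)
w=W[near&(px[...,0]>1.8*px[...,1])&(px[...,0]>1.8*px[...,2])&(W[...,2]>.105)&(W[...,2]<.118)]
print("before",np.percentile(w[:,:2]@u,98))
E
```

```text
t 4.32 back/left/z mm 6.3 -0.3 123.1 F back/left/up -3.0 -0.1 -4.6 torque [-0.28  0.69  0.13] w 23.9 toolz [ 0.006 -0.023 -1.   ] tooly [0.98  0.199 0.001]
t 4.42 back/left/z mm 6.1 -0.3 123.0 F back/left/up -5.1 0.2 -0.0 torque [-0.2   1.22  0.23] w 23.7 toolz [ 0.006 -0.023 -1.   ] tooly [0.98  0.199 0.001]
red back edge now 0.5607168202870328
before 0.5544859393077889
```

View pics/s3.png

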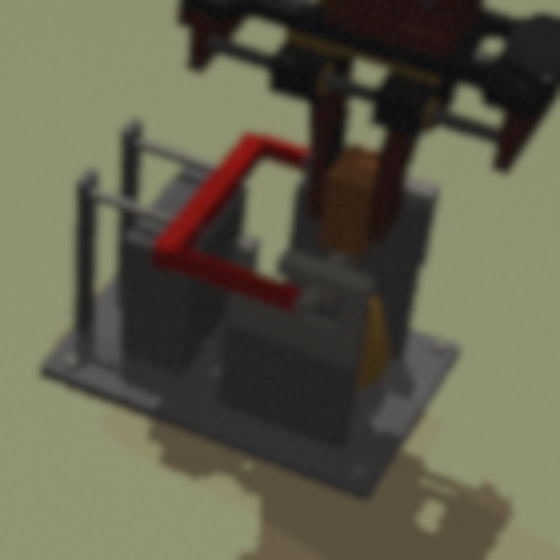

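The keeper's bridge has moved back about 6 mm, seen at (205,195), and the bell is upright in the fingers with its bar still under the hood. I'll keep pushing in small rows and watch the force.

{"op": "step_arm", "data": {
  "rows": [
    [2.5, 0.5, 0.3, 0],
    [2.5, 0.5, 0, 0],
    [2.5, 0.5, 0, 0]
  ]
}}

```text
t: 4.67
tcp_pos: [0.5228, -0.1591, 0.1229]
eef_rot: [0.006, 0.633, 0.774, -0.011]
ft_force: [-10.7, -0.1, 8.8]
gripper_width: 0.0238
```

```bash
python3 -c "from h import *; st()"
```

```text
t 4.67 back/left/z mm 8.9 -0.4 122.9 F back/left/up -10.5 2.2 8.8 torque [-0.18  2.56  0.19] w 23.8 toolz [-0.004 -0.024 -1.   ] tooly [ 0.98   0.197 -0.009]
```

{"op": "step_arm", "data": {
  "rows": [
    [0, 0, 0.6, 0],
    [1.2, 0.25, 0.5, 0]
  ]
}}

```text
t: 4.83
tcp_pos: [0.5223, -0.1591, 0.1231]
eef_rot: [0.005, 0.633, 0.774, -0.012]
ft_force: [-4.8, -1.5, -3.1]
gripper_width: 0.0239
```

```bash
python3 -c "from h import *; st()"
```

```text
t 4.83 back/left/z mm 8.4 -0.3 123.1 F back/left/up -5.0 -0.5 -3.1 torque [-0.35  1.16  0.19] w 23.9 toolz [-0.008 -0.025 -1.   ] tooly [ 0.98   0.197 -0.013]
```

{"op": "step_arm", "data": {
  "rows": [
    [2, 0.4, 0.5, 0],
    [2, 0.4, 0.5, 0]
  ]
}}

```text
t: 5.0
tcp_pos: [0.524, -0.1587, 0.1231]
eef_rot: [0.003, 0.634, 0.773, -0.014]
ft_force: [-7.1, 0.1, 0.7]
gripper_width: 0.0239
```

```bash
python3 -c "from h import *; st()"
```

```text
t 5.0 back/left/z mm 10.1 -0.4 123.1 F back/left/up -6.9 1.5 0.7 torque [-0.23  1.52  0.14] w 23.9 toolz [-0.013 -0.025 -1.   ] tooly [ 0.98   0.197 -0.017]
```

{"op": "step_arm", "data": {
  "rows": [
    [2.5, 0.5, 0.8, 0],
    [2.5, 0.5, 0.8, 0],
    [2.5, 0.5, 0.8, 0]
  ]
}}

```text
t: 5.25
tcp_pos: [0.5273, -0.1581, 0.1231]
eef_rot: [-0.0, 0.634, 0.773, -0.016]
ft_force: [-6.6, -1.1, -0.7]
gripper_width: 0.0239
```

```bash
python3 -c "from h import *; st()"
```

```text
t 5.25 back/left/z mm 13.5 -0.4 123.1 F back/left/up -6.7 0.3 -0.7 torque [-0.36  1.53  0.14] w 23.9 toolz [-0.021 -0.025 -0.999] tooly [ 0.98   0.196 -0.026]
```

{"op": "step_arm", "data": {
  "rows": [
    [2.8, 0.6, 1, 0],
    [2.8, 0.6, 1, 0],
    [2.8, 0.6, 1, 0]
  ]
}}

```text
t: 5.5
tcp_pos: [0.5305, -0.1574, 0.1231]
eef_rot: [-0.005, 0.634, 0.773, -0.02]
ft_force: [-7.4, -1.0, -1.2]
gripper_width: 0.024
```

```bash
python3 -c "from h import *; st()"
```

```text
t 5.5 back/left/z mm 16.8 -0.4 123.1 F back/left/up -7.4 0.6 -1.2 torque [-0.5   1.61  0.18] w 24.0 toolz [-0.033 -0.026 -0.999] tooly [ 0.98   0.195 -0.037]
```

{"op": "step_arm", "data": {
  "rows": [
    [3.2, 0.7, 1.1, 0],
    [3.2, 0.7, 1.1, 0],
    [3.2, 0.7, 1.1, 0]
  ]
}}

```text
t: 5.75
tcp_pos: [0.5335, -0.1567, 0.1231]
eef_rot: [-0.01, 0.634, 0.773, -0.025]
ft_force: [-8.2, -0.6, -1.9]
gripper_width: 0.0242
```

```bash
python3 -c "from h import *; st()"
```

```text
t 5.75 back/left/z mm 19.9 -0.4 123.1 F back/left/up -8.1 1.1 -1.9 torque [-0.55  1.81  0.1 ] w 24.2 toolz [-0.047 -0.027 -0.999] tooly [ 0.98   0.194 -0.051]
```

{"op": "step_arm", "data": {
  "rows": [
    [3.6, 0.8, 1.1, 0],
    [3.6, 0.8, 1.1, 0],
    [3.6, 0.8, 1.1, 0]
  ]
}}

```text
t: 6.0
tcp_pos: [0.5366, -0.1561, 0.1231]
eef_rot: [-0.016, 0.635, 0.772, -0.031]
ft_force: [-10.1, -0.6, -0.4]
gripper_width: 0.0241
```

```bash
python3 -c "from h import *; st()"
```

```text
t 6.0 back/left/z mm 23.1 -0.4 123.1 F back/left/up -10.0 1.5 -0.4 torque [-0.61  2.    0.17] w 24.1 toolz [-0.064 -0.028 -0.998] tooly [ 0.979  0.193 -0.068]
```

{"op": "step_arm", "data": {
  "rows": [
    [3.6, 0.8, 1.6, 0],
    [3.6, 0.8, 1.6, 0]
  ]
}}

```text
t: 6.17
tcp_pos: [0.5388, -0.1557, 0.1234]
eef_rot: [-0.02, 0.635, 0.772, -0.035]
ft_force: [-6.8, -1.7, -7.1]
gripper_width: 0.0233
```

```bash
python3 -c "from h import *; st()"
```

```text
t 6.17 back/left/z mm 25.2 -0.4 123.4 F back/left/up -7.0 -0.2 -7.1 torque [-0.55  1.31  0.33] w 23.3 toolz [-0.075 -0.029 -0.997] tooly [ 0.978  0.192 -0.079]
```

{"op": "step_arm", "data": {
  "rows": [
    [3.4, 0.7, 1.2, 0],
    [3.4, 0.7, 1.2, 0]
  ]
}}

```text
t: 6.33
tcp_pos: [0.5404, -0.1554, 0.1233]
eef_rot: [-0.024, 0.635, 0.772, -0.039]
ft_force: [-9.5, -1.3, 0.1]
gripper_width: 0.0238
```

```bash
python3 - <<'E'
from h import *
st()
c=eyes.capture("side"); cv2.imwrite("pics/s4.png",cv2.resize(c["pixels"][90:230,310:450],None,fx=4,fy=4)[:,:,::-1]);st()
E
```

```text
t 6.33 back/left/z mm 26.9 -0.5 123.3 F back/left/up -9.6 0.7 0.1 torque [-0.47  2.1   0.15] w 23.8 toolz [-0.086 -0.03  -0.996] tooly [ 0.977  0.192 -0.09 ]
t 6.38 back/left/z mm 27.2 -0.5 123.3 F back/left/up -7.5 0.4 -0.7 torque [-0.53  1.86  0.23] w 24.0 toolz [-0.086 -0.03  -0.996] tooly [ 0.977  0.192 -0.09 ]
```

View pics/s4.png

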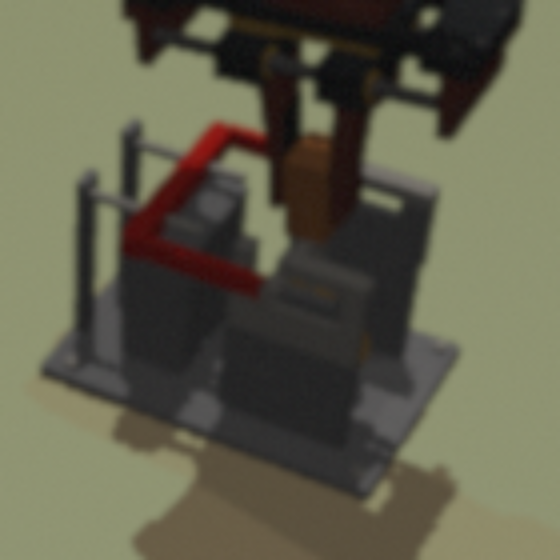

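The bell is at about 27 mm back, with the bar end at the prong (255,288). The guard shows in the depth data, with a hood and a stop behind it, so I'll measure the gap there to cross-check what I feel.

```bash
python3 - <<'E'
from h import *
u=np.array([np.cos(np.radians(12)),np.sin(np.radians(12))]); n=np.array([-u[1],u[0]])
for k in ("top","side"):
    W=np.load("/tmp/%s.npz"%k)["W"].reshape(-1,3)
    p=(W[:,:2]-[.514,-.1605])@np.c_[u,n]*1000
    for sgn in (1,-1):
        for lo,hi in ((.100,.114),(.114,.126)):
            m=(abs(p[:,0])<75)&(sgn*p[:,1]>34)&(sgn*p[:,1]<47)&(W[:,2]>lo)&(W[:,2]<hi)
            print(k,sgn,lo,np.histogram(p[m,0],bins=np.arange(-24,76,4))[0])
print(np.arange(-24,76,4))
E
```

```text
top 1 0.1 [ 4  4  6  2  4  4  3  1  2  1  2  1  1  2  3 10  3  4  0  1  1  1  0  9]
top 1 0.114 [ 8 10 10  9 11 10 11 10 12  9 10 11  5  0  0  2 13 10  2  0  0  0  0  0]
top -1 0.1 [5 5 6 5 7 6 6 2 4 1 3 3 2 3 2 9 4 4 3 0 0 0 0 7]
top -1 0.114 [ 8  9  9 10  9  8  8  9 10 10 11  8  4  0  0  3  8  9  2  0  0  0  0  0]
side 1 0.1 [ 2 14  8 10  7  6  5  3  5  3  4  1  4  0  1  0 10  6  4  0  0  0  0  1]
side 1 0.114 [ 2 10 13 12 11 12 12 10  8 12 12 10 12  1  0  0 10  9  8  0  0  0  0  0]
side -1 0.1 [ 1 16 13 10 11  0  0  0  0  0  0  0  0  1  2  4 14  7  5  0  0  0  0  0]
side -1 0.114 [ 3 12 10 11  9  3  0  0  0  0  0  0  1  0  0  0  8  8  6  0  0  0  0  0]
[-24 -20 -16 -12  -8  -4   0   4   8  12  16  20  24  28  32  36  40  44
  48  52  56  60  64  68  72]
```

{"op": "step_arm", "data": {
  "rows": [
    [4.2, 0.9, 1.5, 0],
    [4.2, 0.9, 1.5, 0]
  ]
}}

```text
t: 6.55
tcp_pos: [0.5432, -0.1548, 0.1233]
eef_rot: [-0.028, 0.634, 0.771, -0.043]
ft_force: [-8.7, -2.1, -4.1]
gripper_width: 0.0236
```

```bash
python3 -c "from h import *; st()"
```

```text
t 6.55 back/left/z mm 29.8 -0.5 123.3 F back/left/up -9.0 -0.3 -4.1 torque [-0.59  1.8   0.3 ] w 23.6 toolz [-0.099 -0.03  -0.995] tooly [ 0.976  0.191 -0.103]
```

{"op": "step_arm", "data": {
  "rows": [
    [4.4, 0.9, 1.5, 0],
    [4.4, 0.9, 1.5, 0]
  ]
}}

```text
t: 6.72
tcp_pos: [0.5456, -0.1543, 0.1234]
eef_rot: [-0.034, 0.634, 0.771, -0.048]
ft_force: [-10.0, -0.8, -1.8]
gripper_width: 0.0238
```

```bash
python3 -c "from h import *; st()"
```

```text
t 6.72 back/left/z mm 32.2 -0.5 123.4 F back/left/up -9.9 1.3 -1.8 torque [-0.7   2.12  0.24] w 23.8 toolz [-0.113 -0.032 -0.993] tooly [ 0.975  0.191 -0.117]
```

{"op": "step_arm", "data": {
  "rows": [
    [4.4, 0.9, 1.6, 0],
    [4.4, 0.9, 1.6, 0]
  ]
}}

```text
t: 6.88
tcp_pos: [0.5476, -0.1539, 0.1233]
eef_rot: [-0.039, 0.634, 0.77, -0.053]
ft_force: [-10.2, -1.2, -2.6]
gripper_width: 0.0239
```

```bash
python3 -c "from h import *; st()"
```

```text
t 6.88 back/left/z mm 34.2 -0.5 123.3 F back/left/up -10.2 1.0 -2.6 torque [-0.68  2.22  0.29] w 23.9 toolz [-0.128 -0.033 -0.991] tooly [ 0.973  0.19  -0.132]
```

{"op": "step_arm", "data": {
  "rows": [
    [4.2, 0.9, 1.6, 0],
    [3.4, 0.7, 3.5, 0],
    [3.4, 0.7, 3.5, 0]
  ]
}}

```text
t: 7.13
tcp_pos: [0.5487, -0.1538, 0.1262]
eef_rot: [-0.047, 0.634, 0.77, -0.061]
ft_force: [-7.5, -2.6, -6.7]
gripper_width: 0.0238
```

```bash
python3 -c "from h import *; st()"
```

```text
t 7.13 back/left/z mm 35.3 -0.6 126.2 F back/left/up -7.9 -0.9 -6.7 torque [-0.55  1.34  0.37] w 23.8 toolz [-0.15  -0.034 -0.988] tooly [ 0.97   0.189 -0.154]
```

{"op": "step_arm", "data": {
  "rows": [
    [3.2, 0.7, 3.5, 0],
    [3.2, 0.7, 3.5, 0]
  ]
}}

```text
t: 7.3
tcp_pos: [0.5493, -0.1538, 0.1294]
eef_rot: [-0.052, 0.633, 0.769, -0.065]
ft_force: [-7.5, -1.9, -4.0]
gripper_width: 0.0237
```

```bash
python3 -c "from h import *; st()"
```

```text
t 7.3 back/left/z mm 35.9 -0.8 129.4 F back/left/up -7.7 -0.3 -4.0 torque [-0.46  1.4   0.43] w 23.7 toolz [-0.163 -0.035 -0.986] tooly [ 0.968  0.189 -0.166]
```

{"op": "step_arm", "data": {
  "rows": [
    [3, 0.6, 6, 0],
    [3, 0.6, 6, 0]
  ]
}}

```text
t: 7.47
tcp_pos: [0.552, -0.1534, 0.1386]
eef_rot: [-0.055, 0.634, 0.769, -0.068]
ft_force: [-0.6, 0.6, -5.6]
gripper_width: 0.0243
```

```bash
python3 -c "from h import *; st()"
```

```text
t 7.47 back/left/z mm 38.6 -0.9 138.6 F back/left/up -0.5 0.8 -5.6 torque [ 0.26 -0.27  0.03] w 24.3 toolz [-0.17  -0.034 -0.985] tooly [ 0.967  0.188 -0.174]
```

The keeper has let go and the bell is free. I'll ease forward slightly and lift.

{"op": "step_arm", "data": {
  "rows": [
    [-1.5, -0.3, 2, 0],
    [0, 0, 6, 0]
  ]
}}

```text
t: 7.63
tcp_pos: [0.5525, -0.153, 0.1463]
eef_rot: [-0.054, 0.634, 0.769, -0.066]
ft_force: [-0.5, -0.1, -3.6]
gripper_width: 0.0238
```

```bash
python3 -c "from h import *; st()"
```

```text
t 7.63 back/left/z mm 39.2 -0.7 146.3 F back/left/up -0.5 -0.0 -3.6 torque [ 0.05 -0.37  0.01] w 23.8 toolz [-0.166 -0.032 -0.986] tooly [ 0.967  0.188 -0.17 ]
```

{"op": "step_arm", "data": {
  "rows": [
    [0, 0, 12, 0],
    [0, 0, 18, 0],
    [0, 0, 22, 0],
    [0, 0, 22, 0],
    [0, 0, 20, 0],
    [0, 0, 15, 0],
    [0, 0, 8, 0],
    [0, 0, 0, 0]
  ]
}}

```text
t: 8.3
tcp_pos: [0.5595, -0.1499, 0.2774]
eef_rot: [-0.046, 0.633, 0.77, -0.058]
ft_force: [0.4, 0.2, -3.6]
gripper_width: 0.0239
```

```bash
python3 -c "from h import *; st()"
```

```text
t 8.3 back/left/z mm 46.7 1.0 277.4 F back/left/up 0.5 0.1 -3.6 torque [ 0.02 -0.47  0.06] w 23.9 toolz [-0.145 -0.03  -0.989] tooly [ 0.97   0.191 -0.148]
```

{"op": "step_arm", "data": {
  "rows": [
    [-2, 15, 0, 0],
    [-4, 28, 0, 0],
    [-4, 32, 0, 0],
    [-4, 32, 0, 0],
    [-4, 32, 0, 0],
    [-4, 32, 0, 0],
    [-4, 32, 0, 0],
    [-4, 32, 0, 0],
    [-4, 28, 0, 0],
    [-4, 20, 0, 0],
    [0, 10, 0, 0],
    [0, 0, 0, 0]
  ]
}}

```text
t: 9.3
tcp_pos: [0.5087, 0.163, 0.2692]
eef_rot: [-0.05, 0.632, 0.771, -0.06]
ft_force: [-0.2, 1.4, -2.5]
gripper_width: 0.0237
```

```bash
python3 -c "from h import *; st()"
```

```text
t 9.3 back/left/z mm 62.1 317.6 269.2 F back/left/up 0.1 1.4 -2.5 torque [ 0.1  -0.37 -0.01] w 23.7 toolz [-0.153 -0.029 -0.988] tooly [ 0.969  0.194 -0.156]
```

{"op": "step_arm", "data": {
  "rows": [
    [5, 15, -8, 0],
    [5, 20, -15, 0],
    [5, 18, -20, 0],
    [4, 6, -20, 0],
    [0, 0, -20, 0],
    [0, 0, -20, 0],
    [0, 0, -10, 0],
    [0, 0, 0, 0]
  ]
}}

```text
t: 9.97
tcp_pos: [0.5314, 0.214, 0.1482]
eef_rot: [-0.048, 0.636, 0.767, -0.063]
ft_force: [-0.7, 0.3, -3.8]
gripper_width: 0.0236
```

```bash
cat >> h.py <<'E'
def rim():
    s=sensors.get_state(); q=s["eef_rot"]; M=R.from_quat([q[1],q[2],q[3],q[0]]).as_matrix(); z=M[:,2]
    r=s["tcp_pos"]+.0935*z; print("tcp",s["tcp_pos"].round(4),"rim",r.round(4),"low edge z",round(r[2]-.03*np.hypot(z[0],z[1]),4),"to go mm",((np.array([.5065,.2185,.02])-r)*1000).round(1))
E
python3 -c "from h import *; st(); rim()"
```

```text
t 9.97 back/left/z mm 94.9 362.7 148.2 F back/left/up -0.6 0.4 -3.8 torque [ 0.06 -0.36 -0.02] w 23.6 toolz [-0.153 -0.036 -0.988] tooly [ 0.971  0.182 -0.157]
tcp [0.5314 0.214  0.1482] rim [0.5171 0.2107 0.0559] low edge z 0.0512 to go mm [-10.6   7.8 -35.9]
```

{"op": "step_arm", "data": {
  "rows": [
    [0, 5, -8, 0],
    [0, 3, -10, 0],
    [0, 0, -6, 0],
    [0, 0, 0, 0]
  ]
}}

```text
t: 10.3
tcp_pos: [0.5335, 0.2203, 0.1237]
eef_rot: [-0.047, 0.638, 0.766, -0.062]
ft_force: [0.3, -0.4, -3.0]
gripper_width: 0.0237
```

```bash
python3 - <<'E'
from h import *
st(); rim()
c=eyes.capture("side"); cv2.imwrite("pics/s5.png",cv2.resize(c["pixels"][200:350,200:350],None,fx=4,fy=4)[:,:,::-1])
E
```

```text
t 10.3 back/left/z mm 98.2 368.4 123.7 F back/left/up 0.2 -0.5 -3.0 torque [ 0.   -0.35 -0.01] w 23.7 toolz [-0.151 -0.036 -0.988] tooly [ 0.972  0.178 -0.155]
tcp [0.5335 0.2203 0.1237] rim [0.5194 0.2169 0.0313] low edge z 0.0266 to go mm [-12.9   1.6 -11.3]
```

View pics/s5.png

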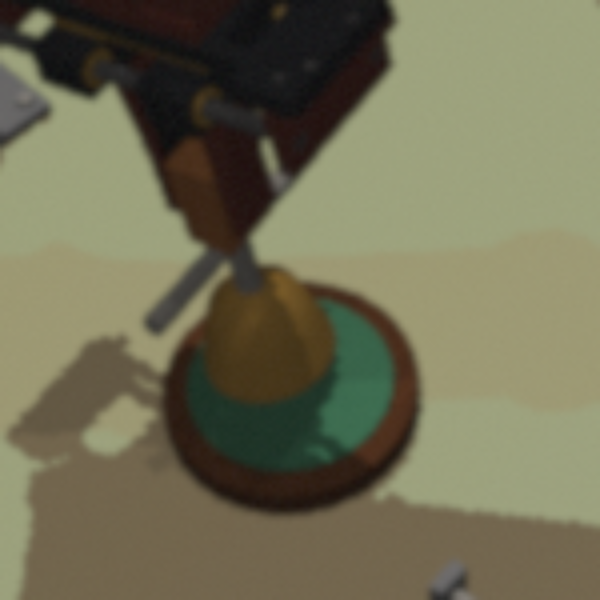

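The bell hangs just above the disc with its rim at (265,390), still leaning about 9° with the tool. I'll lower it to touch and drag it gently toward −x, which should level it.

{"op": "step_arm", "data": {
  "rows": [
    [0, 0, -5, 0],
    [-1, 0, -4, 0],
    [-3, 0, -3, 0]
  ]
}}

```text
t: 10.6
tcp_pos: [0.533, 0.2218, 0.1158]
eef_rot: [-0.044, 0.639, 0.766, -0.059]
ft_force: [0.5, -1.9, 25.9]
gripper_width: 0.0241
```

```bash
python3 -c "from h import *; st(); rim()"
```

```text
t 10.6 back/left/z mm 98.1 370.0 115.8 F back/left/up 0.1 -2.0 25.9 torque [-1.01  0.16  0.08] w 24.1 toolz [-0.143 -0.033 -0.989] tooly [ 0.973  0.178 -0.146]
tcp [0.533  0.2218 0.1158] rim [0.5197 0.2187 0.0233] low edge z 0.0189 to go mm [-13.2  -0.2  -3.3]
```

{"op": "step_arm", "data": {
  "rows": [
    [-5, 0, -1.5, 0],
    [-5, 0, -1.5, 0],
    [-5, 0, -1.5, 0],
    [-5, 0, -1.5, 0]
  ]
}}

```text
t: 10.93
tcp_pos: [0.5214, 0.2239, 0.1157]
eef_rot: [-0.039, 0.64, 0.766, -0.05]
ft_force: [5.0, -0.2, 6.5]
gripper_width: 0.0237
```

```bash
python3 -c "from h import *; st(); rim()"
```

```text
t 10.93 back/left/z mm 87.2 374.4 115.7 F back/left/up 4.8 -1.2 6.5 torque [-0.35 -1.86  0.01] w 23.7 toolz [-0.123 -0.027 -0.992] tooly [ 0.976  0.176 -0.125]
tcp [0.5214 0.2239 0.1157] rim [0.51   0.2214 0.0229] low edge z 0.0191 to go mm [-3.5 -2.9 -2.9]
```

{"op": "step_arm", "data": {
  "rows": [
    [-5, -0.5, -2.5, 0],
    [-5, -0.5, -2.5, 0],
    [-5, -0.5, -2.5, 0],
    [-5, -0.5, -2.5, 0]
  ]
}}

```text
t: 11.27
tcp_pos: [0.5156, 0.225, 0.1148]
eef_rot: [-0.029, 0.642, 0.766, -0.035]
ft_force: [5.9, -1.8, 9.4]
gripper_width: 0.0241
```

{"op": "step_arm", "data": {
  "rows": [
    [0, 0, 5, 0],
    [6, -0.5, 4, 0],
    [10, -0.5, 0, 0],
    [8, 0, 0, 0],
    [0, 0, 0, 0]
  ]
}}

```text
t: 11.68
tcp_pos: [0.5372, 0.2228, 0.1226]
eef_rot: [-0.031, 0.641, 0.766, -0.039]
ft_force: [-0.1, 0.1, -3.4]
gripper_width: 0.0237
```

```bash
python3 -c "from h import *; st(); rim()"
```

```text
t 11.68 back/left/z mm 102.4 370.1 122.6 F back/left/up -0.1 0.1 -3.4 torque [ 0.06 -0.39  0.01] w 23.7 toolz [-0.096 -0.02  -0.995] tooly [ 0.98   0.175 -0.098]
tcp [0.5372 0.2228 0.1226] rim [0.5282 0.2209 0.0296] low edge z 0.0266 to go mm [-21.7  -2.4  -9.6]
```

{"op": "step_arm", "data": {
  "rows": [
    [-8, -1, 0, 0],
    [0, 0, -4, 0],
    [-3, 0, -4, 0],
    [-5, 0, -2.5, 0],
    [-5, 0, -2.5, 0],
    [-5, 0, -2.5, 0],
    [-5, 0, -2.5, 0]
  ]
}}

```text
t: 12.27
tcp_pos: [0.5225, 0.2244, 0.114]
eef_rot: [-0.02, 0.643, 0.765, -0.024]
ft_force: [5.5, -3.5, 9.1]
gripper_width: 0.024
```

```bash
python3 -c "from h import *; st(); rim()"
```

```text
t 12.27 back/left/z mm 88.3 374.8 114.0 F back/left/up 4.6 -4.6 9.1 torque [-0.9  -1.94 -0.09] w 24.0 toolz [-0.062 -0.011 -0.998] tooly [ 0.983  0.171 -0.062]
tcp [0.5225 0.2244 0.114 ] rim [0.5167 0.2234 0.0207] low edge z 0.0188 to go mm [-10.2  -4.9  -0.7]
```

Tilt is down to 0.06 rad. One more drag of about 10 mm should both level and centre it.

{"op": "step_arm", "data": {
  "rows": [
    [-5, -2, -2, 0],
    [-5, -2, -2, 0],
    [-5, -2, -2, 0],
    [-5, -2, -2, 0]
  ]
}}

```text
t: 12.6
tcp_pos: [0.5136, 0.2219, 0.1133]
eef_rot: [-0.013, 0.644, 0.765, -0.01]
ft_force: [4.9, 1.2, 7.0]
gripper_width: 0.0243
```

```bash
python3 -c "from h import *; st(); rim()"
```

```text
t 12.6 back/left/z mm 79.1 374.1 113.3 F back/left/up 5.1 0.2 7.0 torque [ 0.33 -1.99 -0.06] w 24.3 toolz [-0.033  0.002 -0.999] tooly [ 0.985  0.171 -0.033]
tcp [0.5136 0.2219 0.1133] rim [0.5105 0.2221 0.0198] low edge z 0.0188 to go mm [-4.  -3.6  0.2]
```

{"op": "step_arm", "data": {
  "rows": [
    [-5, -4, -1.5, 0],
    [-4, -4, -1.5, 0],
    [0, 0, 0, 0],
    [0, 0, 0, 0]
  ]
}}

```text
t: 12.93
tcp_pos: [0.5068, 0.2175, 0.1132]
eef_rot: [-0.012, 0.643, 0.766, -0.004]
ft_force: [2.5, 1.4, 0.7]
gripper_width: 0.0241
```

```bash
python3 - <<'E'
from h import *
st(); rim()
c=eyes.capture("side"); cv2.imwrite("pics/s6.png",cv2.resize(c["pixels"][200:350,200:350],None,fx=4,fy=4)[:,:,::-1])
E
```

```text
t 12.93 back/left/z mm 71.6 371.2 113.2 F back/left/up 2.8 0.8 0.7 torque [ 0.19 -0.96  0.03] w 24.1 toolz [-0.023  0.009 -1.   ] tooly [ 0.985  0.173 -0.021]
tcp [0.5068 0.2175 0.1132] rim [0.5047 0.2184 0.0197] low edge z 0.019 to go mm [1.8 0.1 0.3]
```

View pics/s6.png

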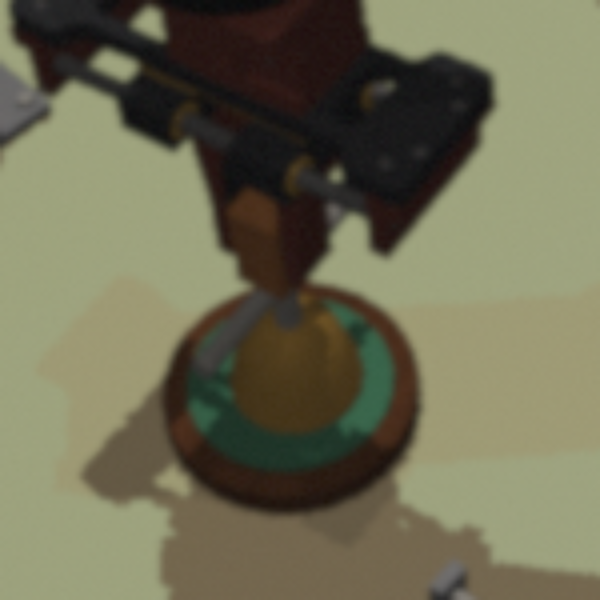

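The bell stands upright at (295,370), in the middle of the green disc and still held. I'll open in stages and check that both fingers are clear before rising.

{"op": "step_arm", "data": {
  "rows": [
    [0, 0, 0, 0],
    [0, 0, 0, 0]
  ],
  "jaw": 0.35
}}

```text
t: 13.15
tcp_pos: [0.5042, 0.2164, 0.1118]
eef_rot: [-0.013, 0.643, 0.766, -0.007]
ft_force: [-0.5, 0.4, -0.6]
gripper_width: 0.0281
```

{"op": "step_arm", "data": {
  "rows": [
    [0, 0, 0, 0],
    [0, 0, 0, 0],
    [0, 0, 0, 0],
    [0, 0, 0, 0]
  ],
  "jaw": -0.5
}}

```text
t: 13.48
tcp_pos: [0.501, 0.215, 0.1094]
eef_rot: [-0.015, 0.643, 0.766, -0.01]
ft_force: [0.1, -0.3, 0.7]
gripper_width: 0.0518
```

{"op": "step_arm", "data": {
  "rows": [
    [0, 0, 8, 0],
    [0, 0, 15, 0],
    [0, 0, 20, 0],
    [0, 0, 25, 0],
    [0, 0, 25, 0],
    [0, 0, 20, 0],
    [0, 0, 10, 0],
    [0, 0, 0, 0]
  ]
}}

```text
t: 14.15
tcp_pos: [0.4982, 0.2146, 0.2396]
eef_rot: [-0.016, 0.642, 0.766, -0.012]
ft_force: [0.1, -0.2, 0.6]
gripper_width: 0.0656
```

```bash
python3 - <<'E'
from h import *
st()
for n in ("side","top"):
    c=eyes.capture(n); save(c,n+"9"); W=world(c); px=c["pixels"].astype(int)
    near=(abs(W[...,0]-.507)<.07)&(abs(W[...,1]-.2185)<.07)
    w=W[near&(W[...,2]>.138)&(W[...,2]<.155)]; print(n,"grip top",len(w),len(w) and (w.mean(0).round(4),cv2.minAreaRect((w[:,:2]*1000).astype(np.float32))))
    nr=(W[...,0]>.44)&(W[...,0]<.70)&(W[...,1]>-.26)&(W[...,1]<-.05)
    w=W[nr&(px[...,0]>1.8*px[...,1])&(px[...,0]>1.8*px[...,2])&(W[...,2]>.105)&(W[...,2]<.118)]
    print("red back edge",np.percentile(w[:,:2]@[.978,.208],98))
    for t in ("door_dome","magnet","battery"):
        for r in eyes.regions_of(n,t)[:1]: print(t,np.round(r["rect"]))
c=cv2.imread("pics/side9.png"); cv2.imwrite("pics/s7.png",c[100:400,120:470])
E
```

```text
t 14.15 back/left/z mm 62.5 370.2 239.6 F back/left/up 0.1 -0.3 0.6 torque [-0.03 -0.16 -0.02] w 65.6 toolz [-0.04   0.002 -0.999] tooly [ 0.984  0.175 -0.039]
side grip top 269 (array([0.5049, 0.2176, 0.1444]), ((506.3841552734375, 216.70941162109375), (25.551485061645508, 31.545913696289062), 10.922231674194336))
red back edge 0.5546913716294618
door_dome [382. 254.  41.  40.]
magnet [272. 299.  66.  54.]
battery [156. 373.  70.  76.]
top grip top 0 0
red back edge 0.5527818265474743
door_dome [368. 130.  37.  30.]
magnet [366. 129.  38.  28.]
battery [161. 221.  40.  46.]
```

View pics/s7.png

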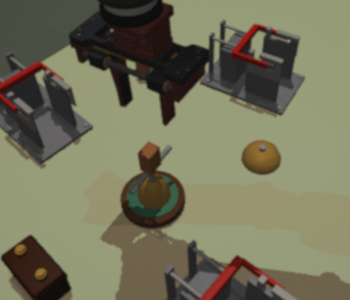

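The bell stands upright alone in the middle of the disc. Its grip top is at (0.506, 0.217, 0.145), the keeper is back at its starting position, and the bystanders haven't moved. Handing in.

```bash
python3 -c "from h import *; print(finish_job())"
```

```text
the job is handed in; nothing more can be done
None
```

The bell now stands upright on the green disc, and I handed the job in at about 14 s of the 72 s allowed. `finish_job` gave no verdict.

- **Removal:** I gripped the bell and pushed it straight back in small steps, checking the force after each. I never pushed it into the stop. I took the gap position (about 33 mm back) from the depth data, then confirmed it when the bar rose freely past the hood's 2.5 mm limit.
- **Forces:** The highest wrist reading while the bell was on the hooks was about 12 N back together with 10 N down. I estimate the contact force reached about 17 to 18 N, under the 20 N limit. The force was read only between moves and the hook contact isn't sensed directly, so a brief higher peak is possible.
- **Tilt:** Pushing against the spring slowly tilted the tool to about 0.17 rad. I levelled the bell by setting it on the disc and dragging it lightly, down to about 0.02 rad, before letting go. The press on the disc peaked at about 26 N.

**Last checks**
- **Bell position:** The side camera puts the middle of the grip's top within about 2 mm of the disc's centre, at the height expected for a standing bell.
- **Keeper:** It is back at its starting position.
- **Robot:** It is clear of everything, with the wrist force near zero.
- **Top camera:** It gave no reading of the bell, probably because the arm was in the way.
- **Dome and magnet:** The network's top-view box for the dome was wrong (it landed on the magnet), and so was its side-view box for the magnet (it landed on the stand). The other camera showed each one unmoved.
- **Battery:** Both cameras showed it unmoved.

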